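# Set up the next drive in the test row

### The job

First take the switch drive off the sloping stand and stand it upright on the bench midway between the two standing drives, facing the same way and with its front in line with theirs. Then lay the white terminal strip flat on the bench in front of it (on the robot's side), centred on the drive and parallel to its front, leaving a clear 60 mm between strip and drive. Last, slide the red screw bin in under the little wooden shelf until its front is flush with the shelf's front edge; set things down without dropping them, and leave the two standing drives and the mug, tape roll and screwdriver where they are.

Things in the scene. Friction and masses are not known exactly. Their poses are not given: they have to be found in the camera images.
- drive: Drive to move: box 90 (x) x 70 (y) x 100 high, lower 45 white, rest blue, 0.55 kg. On top a black disc (58 diameter, 5 thick) with a fixed black bar knob to grip, 60 long (x), 18 wide (y), 105 to 130 above the underside. Origin: underside centre; z up through the knob; front (dark window) faces -x. At the start it leans 27 degrees, knob pointing up and away from the robot. Sizes in mm.
- drive_front (a point): Middle of the lower front edge of the drive to be moved: 45 mm from its origin along -x, same axes.
- left_drive: Drive of the same shape and size, standing loose on the bench to the robot's left (+y) of the gap. Origin: centre of its underside; z up, front faces -x (roughly towards the robot).
- right_drive: The same, standing to the robot's right (-y) of the gap. The two stand side by side with fronts in line, centres 188 to 200 mm apart, so the free gap between them is 118 to 130 mm.
- stand: Fixed sloping steel stand 104 mm wide (y), 140 mm deep (x), its plate tilted 27 degrees, falling towards +x from 92 to 30 mm high. A ledge 16 mm high along the low edge, away from the robot, holds the drive's back: lift the drive off square to the plate. Origin on the bench 50 mm beyond the plate's middle (+x). It stands left or right of the row.
- strip: White plastic terminal strip, a comb-topped bar 28 mm wide (x), 120 mm long (y), 26 mm high, 0.12 kg, lying loose on the bench. Same both ways round. Origin: centre of its underside.
- bin: Red open plastic bin with screws in it, 130 mm deep (x), 108 wide (y), 52 high, front wall 42 high and 5 thick, other walls 4 thick, 0.5 kg. Origin: centre of its underside; front faces -x. At the start it stands nearly straight before the shelf, only its rear end in the bay, pulled out by 85 to 115 mm.
- bin_front (a point): Middle of the bin's lower front edge: 65 mm from the bin's origin along -x, same axes.
- shelf: Fixed wooden shelf: two side walls and a top board, open front and back. Outside 150 mm wide (y), 160 deep (x), 78 high; bay inside 126 wide, 66 high. Origin: on the bench under the middle of its front edge; +x points into the bay. A carton 30 mm high lies on the rear half of its top. It stands left or right of the row.
- mug: White mug, 78 mm diameter, 90 mm high, handle at its +y; a bystander beyond the row. Origin: centre of the underside.
- tape: Black roll of tape lying flat, 90 mm diameter, 24 mm high; a bystander beyond the row. Origin: centre of the underside.
- screwdriver: Screwdriver 180 mm long lying along its x, handle to -x; a bystander near the robot.
Mind the look-alikes: they are no part of the job. What is shaped like the drive but purple is not meant.

How it is judged:
By the outcome, as a careful person would: the job done as asked, in the order asked, and still so for the second after the job is handed in, with the robot touching nothing.
It also fails if it takes over 64 s, if anything falls off the work surface, if the arm or the gripper's body presses on something with over 40 N, if the wrist force passes 120 N, or if a joint passes its speed limit or range.

### The arm

A 7-joint arm with a two-finger parallel gripper is mounted at the origin on the work surface. World frame = base frame: x ahead of the robot, y to its left, z up, the work surface at z = 0. Lengths are in mm, angles in rad, forces in N, time in s.
With the tool pointing down it reaches from about 425 to 1025 mm from the base axis. Payload 9.4 kg.
Tool frame: the origin (TCP) lies midway between the tips of the shut fingers; the grasp point (between the pads) lies 19 mm behind it; z points along the fingers, y is the line along which they close (so a half turn about z gives the same grasp; the last joint's range is limited). The gripper opens to 85 mm and grips with 20 to 120 N. Pads are 22 mm wide; open, the fingers measure 114 mm over their backs; the gripper's body (76 mm by 85 mm) begins 54 mm behind the grasp point. The pads swing forward as they close: fully open they stand 13 mm farther back than shut.
Start: joints at [1.107, 0.599, -0.003, 1.599, 0.002, 0.943, -0.08], TCP at [273.48, -671.441, 231.275] pointing down, gripper open.
Joint ranges: [-2.57, 2.57], [-0.35, 1.97], [-1.29, 1.29], [0.11, 2.56], [-1.05, 4.19], [0.11, 1.86], [-2.63, 2.63]. Speed limits (rad/s): [2.22, 2.22, 3.01, 3.01, 3.14, 3.14, 3.14].

### API

Orientations are given as [roll, pitch, yaw] about the fixed x, y, z axes, in that order (R = Rz(yaw) Ry(pitch) Rx(roll)).
In Python, from bench import bot, get_image, look_for gives the robot as it stands. The module is installed in compiled form; this text tells all that it offers.
- The arm moves only by the tool step_arm, never from a script. Its argument "increments" is one flat list of numbers, 4 for each row, row after row: the shift along the world's x, y, z as a fraction of full scale, then the turn about the world's z as a fraction of full scale. In form: [x, y, z, yaw, x, y, z, yaw, ...]. A call has 1 to 12 rows; each row is the pose to reach, as a shift and turn from the pose commanded when the call began; what a row does not reach only later rows make up. Full scale, the value 1, is 0.8 m for a shift and 45 degrees for a turn. A row lasts 1/10 s, in which the tool goes at most 50 mm and 8.59 degrees, less where a joint would pass 70% of its speed; a pose out of reach is approached as far as the arm can. A call with a number of a shift or a turn outside -1 to 1 is refused whole. A call with a gripper value outside its range is refused whole. "claw" is the opening, from -1 (shut) to 1 (fully open), set as the call begins (left out, the last holds). The fingers move at their own pace and stop on an object; the grip force is fixed at half the most. Time passes only in rows, so rows that repeat a pose let the fingers close. It gives the time, the measured TCP pose, the force, the opening and the grip force at its end, in the units of the state.
- bot.state(): the state, without advancing time (a new reading comes with each control period).
- get_image(name): name is "scene" or "side" or "wrist"; returns a dict with "pixels" (420x560x3 uint8, red, green, blue), "z_map" (420x560 float32, mm along the optical axis (not along the pixel's ray), 0 where there is no reading), "mtx" (3x3 intrinsics, pixels), "R" (3x3) and "t" (3): a world point X has camera coordinates R X + t; the wrist camera has in their place "T_tool_cam" (4x4, takes a point from camera to tool coordinates, whose origin is the TCP and whose axes are the flange's). Camera axes: x right, y down, z forward; pixel columns grow to the right and rows downward; lengths in mm; the calibration is good to about 2 mm. A picture is of the moment at which its call begins: read the wrist's pose just before it.
- bot.hand_in(): hands the job in; it is judged then, once.
Trained networks look in a picture, given as the dict that the camera call returned (one of the last four; its "shot" number tells which), for a name from the list of things; names that differ only in an ending like _2 or _b are one class to them, and where a whole thing is asked for, a point or a joint stands for the part that bears it (a point fixed in the world has none). Each returns a list of dicts, best first, with "score" (0 to 1); they miss things now and then, are a little off and sometimes report something else, mostly with a low value. They report only what shows in the picture. A call takes as long as a camera call. They do not tell look-alikes from the thing itself.
- look_for(query, picture): "centre" ([x, y, z] in mm, in world coordinates, good to about 4 mm: the middle of the surface that is visible of it).
The state is a dict: "t": time; "q": joint angles; "joint_velocities": joint speeds; "joint_torque": joint torques, N m; "tool_pos": TCP position; "tcp_rot": TCP orientation; "ft_force": force on the tool from outside, world axes, zero at the start; "ft_torque": the same for the moment, N m; "grip_width": finger opening in mm; "gripper_force": force on a finger pad.
Only numpy, scipy, OpenCV 4.12 (cv2) and the standard library are available. Lean on these libraries where they do the work, as an engineer would, in place of code of your own. Each camera call takes 0.05 s, during which the arm holds its last target. There are 200 camera calls.

## Working session

There is one attempt and no reset: what is moved stays moved. The work goes in short steps, Python scripts to look and compute and a tool call to move; the robot and the scene stay as the last step left them, time stands still between calls to the robot, and variables do not carry over. Pictures are saved under pics/ and viewed, at most 10 in all, crops included, and the job is handed in when it is done.

Besides the shell and the picture viewer there is one more tool, called by a JSON object that holds its "method" and its "body". step_arm: Moves the arm, as the interface text tells. Its arguments: {"type":"object","properties":{"increments":{"type":"array"},"claw":{"type":"number"}},"required":["increments"]}

```bash
mkdir -p pics
cat > h.py <<'E'
import numpy as np, cv2
from bench import bot,get_image,look_for
from scipy.spatial.transform import Rotation as Ro
def cloud(im,s=None):
    z=im["z_map"].astype(float);K=im["mtx"];v,u=np.mgrid[0:420,0:560]
    P=np.stack([(u-K[0,2])*z/K[0,0],(v-K[1,2])*z/K[1,1],z],-1)
    if "R" in im and im.get("R") is not None: W=(P-im["t"])@im["R"]
    else:
        T=im["T_tool_cam"];R=Ro.from_euler('xyz',s["tcp_rot"]).as_matrix()
        W=(P@T[:3,:3].T+T[:3,3])@R.T+s["tool_pos"]
    W[z==0]=np.nan
    return W
def save(im,n,crop=None,f=1):
    p=im["pixels"][:,:,::-1]
    if crop: a,b,c,d=crop;p=p[b:d,a:c]
    cv2.imwrite("pics/"+n,cv2.resize(p,None,fx=f,fy=f,interpolation=cv2.INTER_CUBIC))
E
python3 - <<'E'
from h import *
s=bot.state();print({k:np.round(v,3) for k,v in s.items()})
ims={n:get_image(n) for n in("scene","side")}
a=np.hstack([ims["scene"]["pixels"]]);save(ims["scene"],"s1.png",f=1.4);save(ims["side"],"d1.png",f=1.4)
for n,im in ims.items():
    print(n,"cam",np.round(-im["R"].T@im["t"]))
    for q in "drive stand left_drive right_drive strip bin shelf mug tape screwdriver".split():
        print(q,[(round(r["score"],2),np.round(r["centre"]).tolist(),np.round((lambda p:(im["mtx"]@p/p[2])[:2])(im["R"]@r["centre"]+im["t"])).tolist()) for r in look_for(q,im)[:4]])
    np.savez(n+".npz",W=cloud(im),p=im["pixels"])
E
```

```text
{'t': np.float64(0.0), 'q': array([ 1.107,  0.6  , -0.003,  1.6  ,  0.002,  0.943, -0.08 ]), 'joint_velocities': array([-0.   ,  0.002,  0.001, -0.   ,  0.001,  0.001, -0.001]), 'joint_torque': array([-1.0000e-03, -7.7644e+01,  1.5640e+00, -2.5800e+01,  1.2000e-02,
        9.0000e-03, -0.0000e+00]), 'tool_pos': array([ 273.311, -670.997,  230.41 ]), 'tcp_rot': array([-3.14 ,  0.   ,  0.387]), 'ft_force': array([ 0.458, -0.703,  0.167]), 'ft_torque': array([0.01 , 0.011, 0.019]), 'gripper_force': np.float64(0.0), 'grip_width': np.float64(85.305)}
scene cam [1267.  575. 1103.]
drive [(0.8, [542.0, 538.0, 68.0], [439.0, 289.0]), (0.71, [557.0, 354.0, 151.0], [368.0, 237.0])]
stand [(0.6, [550.0, 350.0, 33.0], [362.0, 264.0])]
left_drive [(0.65, [652.0, 135.0, 96.0], [265.0, 238.0])]
right_drive [(0.61, [656.0, -59.0, 85.0], [201.0, 209.0])]
strip [(0.96, [479.0, -67.0, 25.0], [240.0, 181.0])]
bin [(0.59, [510.0, -326.0, 23.0], [163.0, 154.0])]
shelf [(0.79, [686.0, -277.0, 80.0], [130.0, 184.0])]
mug [(0.87, [802.0, -112.0, 61.0], [149.0, 245.0])]
tape [(0.63, [785.0, 104.0, 26.0], [224
[... 174 characters left out ...]
5.0], [239.0, 263.0]), (0.84, [518.0, 549.0, 70.0], [196.0, 353.0]), (0.62, [615.0, 150.0, 82.0], [245.0, 206.0])]
stand [(0.59, [466.0, 370.0, 22.0], [260.0, 305.0])]
left_drive [(0.36, [660.0, -270.0, 80.0], [290.0, 125.0])]
right_drive [(0.61, [624.0, -49.0, 80.0], [272.0, 164.0])]
strip [(0.94, [467.0, -56.0, 24.0], [322.0, 192.0])]
bin [(0.96, [532.0, -336.0, 27.0], [331.0, 138.0])]
shelf [(0.79, [660.0, -268.0, 80.0], [289.0, 126.0]), (0.18, [466.0, 372.0, 18.0], [260.0, 306.0])]
mug [(0.55, [798.0, -93.0, 60.0], [228.0, 148.0]), (0.24, [517.0, 364.0, 133.0], [240.0, 264.0])]
tape [(0.79, [779.0, 100.0, 18.0], [203.0, 195.0])]
screwdriver [(0.68, [275.0, -236.0, 15.0], [399.0, 177.0])]
```

View pics/s1.png

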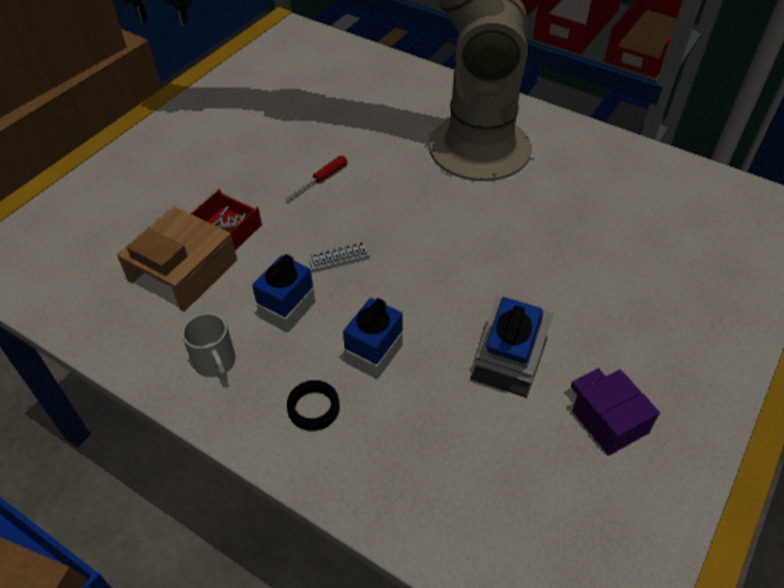

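View pics/d1.png

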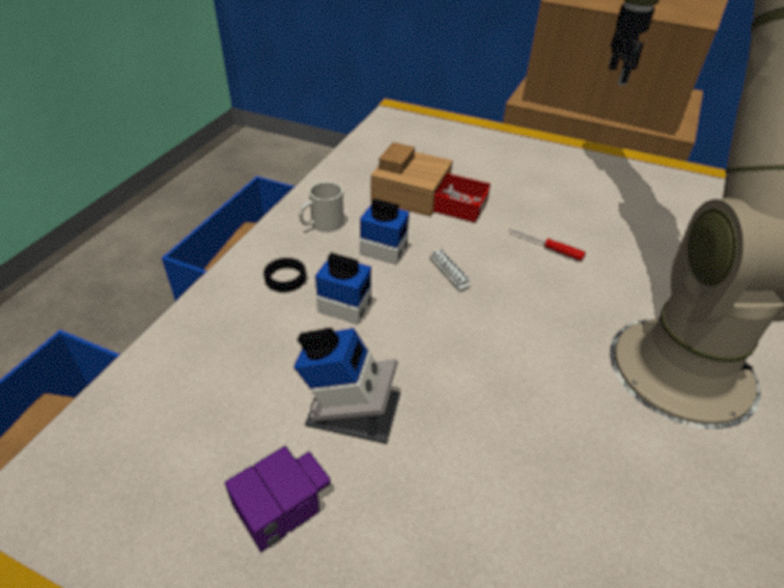

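The drive to move is the blue/white one leaning on the stand, at (515,328) in the scene view and (335,365) in the side view. The purple look-alike lies at (615,408) and (278,495). The row, strip, bin and shelf sit to the robot's right of the stand. I'll move over the row for a close wrist view.

{"method": "step_arm", "body": {"increments": [0.05,0.1,0.15,-0.1,0.284,0.889,0.275,-0.493,0.284,0.889,0.275,-0.493,0.284,0.889,0.275,-0.493,0.284,0.889,0.275,-0.493,0.284,0.889,0.275,-0.493,0.284,0.889,0.275,-0.493,0.284,0.889,0.275,-0.493,0.284,0.889,0.275,-0.493,0.284,0.889,0.275,-0.493,0.284,0.889,0.275,-0.493,0.284,0.889,0.275,-0.493]}}

```text
t: 2.3
tool_pos: [446.0, -133.6, 406.2]
tcp_rot: [3.141, -0.001, -0.001]
ft_force: [1.3, -0.3, -0.7]
grip_width: 85.5
gripper_force: 0.0
```

{"method": "step_arm", "body": {"increments": [0,0,0,0,0,0,0,0,0,0,0,0,0,0,0,0,0,0,0,0,0,0,0,0], "claw": 0.0}}

```text
t: 2.9
tool_pos: [445.7, -136.3, 405.0]
tcp_rot: [-3.142, 0.0, -0.002]
ft_force: [0.3, 0.3, 0.8]
grip_width: 42.5
gripper_force: 0.0
```

Run:
```python
from h import *
s=bot.state();im=get_image("wrist");save(im,"w1.png",f=1.2)
W=cloud(im,s);np.savez("w1.npz",W=W,p=im["pixels"])
print(im["T_tool_cam"].round(3),im["mtx"])
print([W[r,c].round(0) for r in(5,210,415) for c in(5,280,555)])
```

```text
[[-0.00000e+00 -9.49000e-01 -3.14000e-01  8.17240e+01]
 [ 1.00000e+00 -0.00000e+00 -1.00000e-03 -1.76000e-01]
 [ 1.00000e-03 -3.14000e-01  9.49000e-01 -1.42375e+02]
 [ 0.00000e+00  0.00000e+00  0.00000e+00  1.00000e+00]] [[303.81541518   0.         279.35091882]
 [  0.         303.81541518 209.872284  ]
 [  0.           0.           1.        ]]
[array([682., 290.,  -0.]), array([ 681., -137.,    0.]), array([ 680., -564.,   -0.]), array([347., 386.,  -0.]), array([ 346., -137.,   -0.]), array([ 344., -659.,   -1.]), array([-184.,  539.,   -2.]), array([ 458., -136.,  494.]), array([-1074., -1649.,  -687.])]
```

View pics/w1.png

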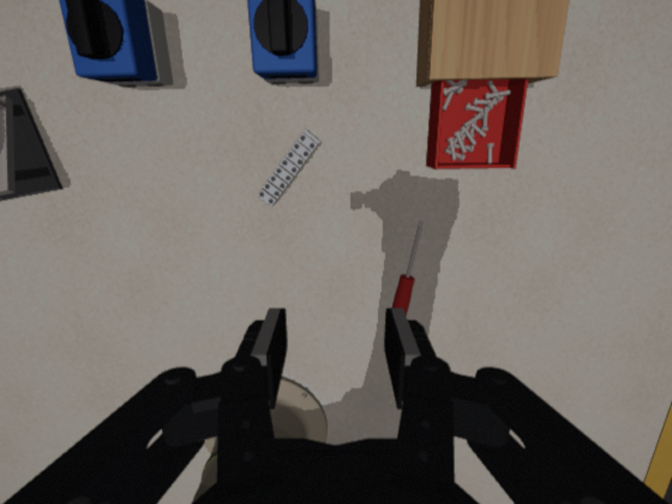

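The wrist view shows the strip turned about 50° at (290,167), the bin at (477,125) and the shelf front at (490,80). It also shows the right and left drives at (283,30) and (105,35). I'll move to look down on the row and then the stand.

{"method": "step_arm", "body": {"increments": [0.3,0.22,0.02,0,0.3,0.22,0.02,0,0.3,0.22,0.02,0,0.3,0.22,0.02,0,0.3,0.22,0.02,0,0.3,0.22,0.02,0,0.3,0.22,0.02,0,0.3,0.22,0.02,0,0.3,0.22,0.02,0,0.3,0.22,0.02,0,0.3,0.22,0.02,0]}}

```text
t: 4.05
tool_pos: [685.3, 39.3, 421.9]
tcp_rot: [3.141, -0.001, -0.002]
ft_force: [-0.0, -0.1, 0.1]
grip_width: 42.5
gripper_force: 0.0
```

```bash
cat >> h.py <<'E'
def shot(n):
    s=bot.state();im=get_image("wrist");W=cloud(im,s);np.savez(n+".npz",W=W,p=im["pixels"],pos=s["tool_pos"]);return s,im,W
def rect(W,m,mn=60):
    "components of mask m -> min-area rect in xy"
    m=m.astype(np.uint8);k,L=cv2.connectedComponents(m)
    out=[]
    for i in range(1,k):
        P=W[L==i]
        if len(P)<mn: continue
        (c,wh,a)=cv2.minAreaRect(P[:,:2].astype(np.float32));v,u=np.where(L==i)
        out.append((len(P),np.round(c,1).tolist(),np.round(wh,1).tolist(),round(a,1),"z",np.percentile(P[:,2],[5,50,95]).round(1).tolist(),"px",round(u.mean()),round(v.mean())))
    return sorted(out,key=lambda o:-o[0])
E
python3 - <<'E'
from h import *
s,im,W=shot("w2");save(im,"w2.png",f=1.2);print(s["tool_pos"].round(1))
def go(W,p):
    p=p.astype(int);r,g,b=p[...,0],p[...,1],p[...,2];z=W[...,2];ok=np.isfinite(z)
    v,u=np.mgrid[0:420,0:560];ok&=v<255
    print("blue top",*rect(W,ok&(b>r+35)&(b>g+25)&(z>92)&(z<108)),sep="\n ")
    print("knob",*rect(W,ok&(r<60)&(g<60)&(b<60)&(z>122)&(z<140)),sep="\n ")
    print("low obj",*rect(W,ok&(abs(r-b)<50)&(z>15)&(z<35)),sep="\n ")
    print("red",*rect(W,ok&(r>g+50)&(r>b+50)&(z>28)&(z<60)),sep="\n ")
    print("wood",*rect(W,ok&(z>70)&(z<88)&(r>b+20)),sep="\n ")
go(W,im["pixels"])
d=np.load("w1.npz");print("W1");go(d["W"],d["p"])
E
```

```text
[685.3  39.3 421.9]
blue top
 (1315, [632.5, 121.2], [89.8, 69.7], 1.5, 'z', [96.7, 99.4, 101.4], 'px', 229, 194)
 (1266, [635.9, -76.4], [89.4, 68.2], 1.1, 'z', [96.0, 99.2, 100.8], 'px', 351, 191)
 (70, [563.6, 313.4], [29.9, 3.0], 7.6, 'z', [94.6, 103.3, 107.3], 'px', 114, 238)
knob
 (487, [635.9, -77.3], [59.2, 18.4], 0.7, 'z', [125.2, 129.1, 130.6], 'px', 357, 201)
 (471, [633.0, 121.4], [59.0, 18.4], 1.6, 'z', [125.8, 129.3, 130.8], 'px', 225, 203)
 (167, [569.6, 314.1], [44.6, 2.5], 9.8, 'z', [122.9, 129.5, 138.4], 'px', 104, 244)
low obj
 (1205, [785.3, 96.4], [88.1, 89.0], 43.1, 'z', [21.3, 23.5, 25.1], 'px', 245, 97)
 (525, [666.6, -244.1], [12.1, 159.8], 87.1, 'z', [15.9, 25.2, 33.9], 'px', 439, 165)
 (448, [565.9, 510.0], [117.9, 21.5], 50.3, 'z', [15.8, 25.4, 33.9], 'px', 30, 221)
 (254, [533.1, -329.0], [33.1, 66.3], 39.5, 'z', [15.5, 18.5, 22.8], 'px', 467, 235)
 (228, [502.8, -86.5], [26.8, 44.1], 51.9, 'z', [16.6, 24.9, 27.0], 'px', 345, 248)
 (221, [804.8, -138.6], [69.1, 31.5], 14.8, 'z', [16.0, 25.4, 34.3], 'px', 392, 84)
 (194, [798.2, -88.6], [81.4, 23.3], 31.1,
[... 1474 characters left out ...]
.0, 34.2], 'px', 351, 36)
 (144, [575.2, -347.5], [30.9, 20.9], 62.6, 'z', [15.9, 19.9, 23.9], 'px', 413, 76)
 (125, [583.0, -295.0], [19.0, 29.8], 0.4, 'z', [15.3, 18.2, 22.1], 'px', 379, 71)
 (110, [590.4, -80.7], [12.6, 68.6], 10.7, 'z', [16.1, 27.3, 34.0], 'px', 245, 67)
 (108, [559.8, 295.7], [26.5, 10.7], 2.8, 'z', [16.5, 28.9, 34.3], 'px', 9, 88)
 (72, [473.7, 280.7], [5.8, 13.6], 77.6, 'z', [16.5, 25.7, 33.9], 'px', 33, 143)
red
 (454, [508.4, -294.3], [148.3, 74.8], 45.1, 'z', [37.1, 47.3, 52.4], 'px', 379, 119)
 (226, [534.8, -372.8], [106.1, 4.6], 0.4, 'z', [48.5, 50.9, 52.8], 'px', 433, 102)
wood
 (7222, [627.3, -320.3], [81.0, 150.8], 0.9, 'z', [75.8, 77.5, 79.0], 'px', 413, 32)
```

{"method": "step_arm", "body": {"increments": [-0.06,0.38,0.02,0,-0.06,0.38,0.02,0,-0.06,0.38,0.02,0,-0.06,0.38,0.02,0,-0.06,0.38,0.02,0,-0.06,0.38,0.02,0,-0.06,0.38,0.02,0,-0.06,0.38,0.02,0,-0.06,0.38,0.02,0,-0.06,0.38,0.02,0]}}

```text
t: 5.1
tool_pos: [638.9, 341.9, 437.4]
tcp_rot: [3.141, -0.001, -0.004]
ft_force: [0.5, -0.3, -0.0]
grip_width: 42.7
gripper_force: 0.0
```

Run:
```python
from h import *
s,im,W=shot("w3");save(im,"w3.png",crop=(130,60,430,285),f=2);print(s["tool_pos"].round(1))
p=im["pixels"].astype(int);r,g,b=p[...,0],p[...,1],p[...,2];z=W[...,2]
near=np.isfinite(z)&(abs(W[...,0]-560)<110)&(abs(W[...,1]-352)<90)&(np.mgrid[0:420,0:560][0]<255)
# blue top plane: blue pixels; fit plane ransac-ish
B=W[near&(b>r+35)&(b>g+25)&(z>70)]
c=np.median(B,0);
for _ in range(8):
    d=B-c;n=np.linalg.svd(d[::2] if _==0 else d,full_matrices=False)[2][2];n*=np.sign(n[2])
    e=abs((B-c)@n);B=B[e<max(3,np.percentile(e,85)) if _<4 else e<3];c=B.mean(0)
print("n",n.round(3),"tilt",np.degrees(np.arccos(n[2])).round(1),"dir",np.degrees(np.arctan2(n[1],n[0])).round(1),len(B))
a=np.arctan2(n[1],n[0]);ex=np.array([np.cos(a)*n[2],np.sin(a)*n[2],-np.hypot(n[0],n[1])]);ey=np.cross(n,ex)
uv=np.c_[(B-c)@ex,(B-c)@ey].astype(np.float32);R=cv2.minAreaRect(uv);print("top rect",R)
C=c+R[0][0]*ex+R[0][1]*ey;print("top centre",C.round(1),"origin",(C-100*n).round(1))
h=(W-C)@n;K=near&(h>26)&(h<34)
Q=W[K];uv=np.c_[(Q-C)@ex,(Q-C)@ey].astype(np.float32);R2=cv2.minAreaRect(uv);C2=C+R2[0][0]*ex+R2[0][1]*ey+30*n
print("knob",len(Q),R2,"z",np.median((Q-C)@n),"knob top centre",C2.round(1),"->origin",(C2-130*n).round(1))
```

```text
[638.9 341.9 437.4]
n [0.446 0.081 0.891] tilt 27.0 dir 10.3 1247
top rect ((0.2252197265625, 2.041332244873047), (68.374267578125, 87.9757080078125), 89.90069580078125)
top centre [550.9 346.1 150.6] origin [506.2 338.   61.5]
knob 521 ((0.16734886169433594, 0.013176918029785156), (59.86650848388672, 17.968889236450195), 0.31255972385406494) z 29.86942647266766 knob top centre [564.4 348.6 177.3] ->origin [506.4 338.1  61.4]
```

View pics/w3.png

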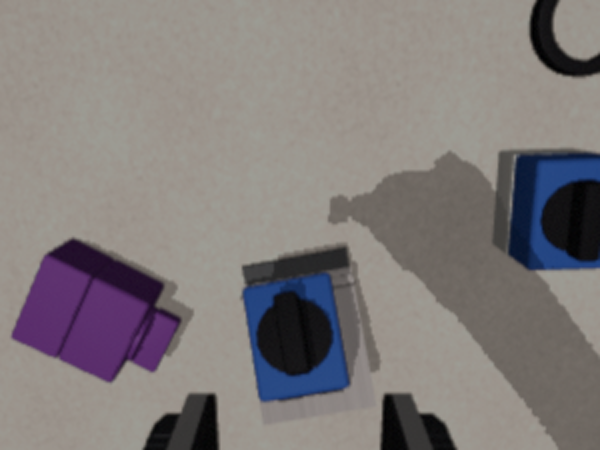

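The enlarged crop shows the blue drive with its black knob on the stand at (297,335). The purple look-alike at (95,310) lies on its side and is not the one. My fit gives a 27° tilt, 10.3° yaw and knob-top centre at (564,349,177). I'll move above the grasp point.

{"method": "step_arm", "body": {"increments": [-0.116,0.004,-0.15,0.233,-0.116,0.004,-0.278,0.233,-0.116,0.004,-0.278,0.233,-0.116,0.004,-0.278,0.233,-0.116,0.004,-0.278,0.233,-0.116,0.004,-0.278,0.233,-0.116,0.004,-0.278,0.233,-0.116,0.004,-0.278,0.233,-0.116,0.004,-0.278,0.233]}}

```text
t: 6.05
tool_pos: [547.0, 348.1, 217.2]
tcp_rot: [-3.14, -0.004, 0.181]
ft_force: [0.3, 0.5, -0.1]
grip_width: 43.0
gripper_force: 0.0
```

{"method": "step_arm", "body": {"increments": [-0.001,-0.0035,-0.03,0,-0.001,-0.0035,-0.05,0,-0.001,-0.0035,-0.065,0,-0.001,-0.0035,-0.065,0,-0.001,-0.0035,-0.065,0]}}

```text
t: 6.55
tool_pos: [544.9, 345.2, 163.6]
tcp_rot: [-3.141, -0.001, 0.183]
ft_force: [-0.5, -0.2, 0.4]
grip_width: 42.7
gripper_force: 0.0
```

{"method": "step_arm", "body": {"increments": [0.001,0,0.002,0,0.001,0,0.002,0,0.001,0,0.002,0,0.001,0,0.002,0,0.001,0,0.002,0,0.001,0,0.002,0,0.001,0,0.002,0,0.001,0,0.002,0], "claw": -1}}

```text
t: 7.35
tool_pos: [546.4, 345.4, 165.5]
tcp_rot: [-3.141, -0.003, 0.182]
ft_force: [4.0, 0.1, 6.0]
grip_width: 16.7
gripper_force: 60.0
```

{"method": "step_arm", "body": {"increments": [0.006,0.001,0.012,0,0.012,0.002,0.024,0,0.019,0.0034,0.038,0,0.025,0.0045,0.05,0,0.031,0.0056,0.062,0,0.031,0.0056,0.062,0,0.031,0.0056,0.062,0]}}

```text
t: 8.05
tool_pos: [569.8, 349.2, 214.0]
tcp_rot: [3.142, 0.0, 0.182]
ft_force: [0.2, -0.5, -4.9]
grip_width: 16.1
gripper_force: 59.1
```

Run:
```python
from h import *
s=bot.state();print(s["tool_pos"].round(1),s["ft_force"].round(1),s["ft_torque"].round(2),s["grip_width"])
im=get_image("side");save(im,"d2.png",crop=(130,150,380,400),f=2)
for n in("side",):
    W=cloud(im);p=im["pixels"].astype(int)
    m=(p[...,2]>p[...,0]+30)&(abs(W[...,0]-560)<120)&(abs(W[...,1]-350)<70)&(W[...,2]>60)
    print(m.sum(),W[m].min(0).round(),W[m].max(0).round())
```

```text
[569.8 349.2 214. ] [ 0.2 -0.5 -4.9] [-0.01  0.02 -0.  ] 16.107171615795913
1329 [472. 282. 140.] [609. 390. 588.]
```

View pics/d2.png

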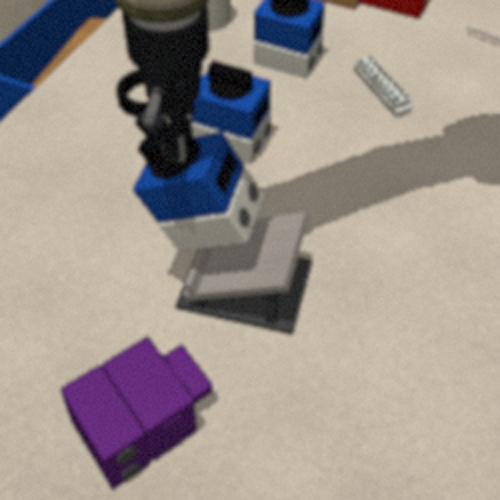

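The drive is held, still leaning (about (195,195) in the crop) and clear of the stand. I'll bring it to free bench beside the row, put its back edge down and roll it upright about that edge.

{"method": "step_arm", "body": {"increments": [0.005,-0.005,0.04,0,0.03,-0.06,0.05,-0.1,0.05,-0.11,0.05,-0.209,0.069,-0.164,0.04,-0.209,0.069,-0.164,0,-0.209,0.069,-0.164,-0.04,-0.209,0.069,-0.164,-0.08,-0.209,0.069,-0.164,-0.08,-0.209,0.069,-0.164,-0.08,-0.209]}}

```text
t: 9.0
tool_pos: [624.7, 218.3, 149.8]
tcp_rot: [3.141, 0.002, 0.019]
ft_force: [2.3, 0.1, -4.5]
grip_width: 16.8
gripper_force: 60.1
```

```bash
cat >> h.py <<'E'
def topfit(cam,c0,s=None,rad=70,zmin=70):
    "tilt of a blue top face near c0 seen by cam (list of dicts/pts)"
    im=get_image(cam);W=cloud(im,s) if cam=="wrist" else cloud(im)
    p=im["pixels"].astype(int);r,g,b=[p[...,i] for i in range(3)]
    m=(b>r+30)&(b>g+20)&(abs(W[...,0]-c0[0])<rad)&(abs(W[...,1]-c0[1])<rad*.8)&(W[...,2]>zmin)&(W[...,2]<zmin+130)
    return im,W,m
E
python3 - <<'E'
from h import *
s=bot.state();T=s["tool_pos"];print(T.round(1),s["ft_force"].round(1))
# scene cam (far side): sees back face and top; side cam: front/left faces. fit dominant planes
rng=np.random.default_rng(0)
for cam in("scene","side"):
    im,W,m=topfit(cam,T-[10,0,0],zmin=15);P=W[m];print(cam,len(P))
    for k in range(3):
        best=None
        for _ in range(400):
            a,b,c=P[rng.choice(len(P),3,False)];n=np.cross(b-a,c-a);L=np.linalg.norm(n)
            if L<100: continue
            n/=L;i=abs((P-a)@n)<2
            if best is None or i.sum()>best.sum(): best=i
        Q=P[best];n=np.linalg.svd(Q-Q.mean(0),full_matrices=False)[2][2];print(best.sum(),n.round(3),Q.mean(0).round(1));P=P[~best]
        if len(P)<60: break
    B=W[(abs(W[...,0]-T[0]+20)<80)&(abs(W[...,1]-T[1])<45)&(W[...,2]>8)&(W[...,2]<120)];print("lowest",np.sort(B[:,2])[:5].round(1))
E
```

```text
[624.7 218.3 149.8] [ 2.3  0.1 -4.5]
scene 482
223 [-0.415 -0.019 -0.91 ] [646.7 225.6 123.9]
120 [ 0.004 -1.    -0.024] [622.2 253.5 116.4]
66 [-0.52  -0.013 -0.854] [650.  220.5 120.1]
lowest [31.3 33.7 34.7 34.8 35. ]
side 725
409 [-0.015  1.    -0.003] [613.1 252.4 114.4]
185 [-0.893 -0.016  0.449] [572.9 218.9 126.6]
84 [-0.468  0.002 -0.884] [638.  236.6 129.5]
lowest [31.4 32.3 33.4 34.8 34.9]
```

{"method": "step_arm", "body": {"increments": [0,0,-0.02,0,0,0,-0.03,0,0,0,-0.034,0,-0.007,0,-0.036,0,-0.0146,0,-0.036,0,-0.022,0,-0.037,0,-0.029,0,-0.038,0]}}

```text
t: 9.8
tool_pos: [605.0, 218.2, 122.2]
tcp_rot: [-3.14, -0.007, 0.018]
ft_force: [1.5, -3.1, 12.7]
grip_width: 17.2
gripper_force: 63.0
```

```bash
cat >> h.py <<'E'
def tilt(cam="side",zmin=15,k=3):
    s=bot.state();T=s["tool_pos"];rng=np.random.default_rng(0)
    im,W,m=topfit(cam,T-[10,0,0],zmin=zmin);P=W[m];out=[]
    for j in range(k):
        best=np.zeros(len(P),bool)
        for _ in range(400):
            a,b,c=P[rng.choice(len(P),3,False)];n=np.cross(b-a,c-a);L=np.linalg.norm(n)
            if L<100: continue
            i=abs((P-a)@(n/L))<2
            if i.sum()>best.sum(): best=i
        Q=P[best];n=np.linalg.svd(Q-Q.mean(0),full_matrices=False)[2][2];out.append((best.sum(),n.round(3).tolist(),Q.mean(0).round(1).tolist()));P=P[~best]
        if len(P)<60: break
    print(T.round(1),s["ft_force"].round(1),*out,sep="\n ");return im,W
E
python3 -c "
from h import *
tilt()"
```

```text
[605.  218.2 122.2]
 [ 1.5 -3.1 12.7]
 (np.int64(405), [-0.009, 1.0, -0.004], [600.2, 251.7, 87.3])
 (np.int64(212), [-0.329, -0.012, -0.944], [596.2, 225.5, 112.7])
 (np.int64(196), [-0.941, -0.019, 0.338], [561.9, 219.1, 100.4])
```

{"method": "step_arm", "body": {"increments": [-0.007,0,-0.002,0,-0.0145,0,-0.003,0,-0.022,0,-0.005,0,-0.0285,0,-0.0075,0,-0.034,0,-0.0095,0,-0.039,0,-0.012,0,-0.043,0,-0.014,0,-0.0475,0,-0.0155,0]}}

```text
t: 10.65
tool_pos: [564.9, 217.6, 109.4]
tcp_rot: [3.141, -0.003, 0.018]
ft_force: [-2.6, -3.8, 13.4]
grip_width: 16.9
gripper_force: 66.6
```

```bash
python3 -c "
from h import *
tilt()"
```

```text
[564.9 217.6 109.4]
 [-2.6 -3.8 13.4]
 (np.int64(408), [0.017, -1.0, -0.006], [576.6, 251.6, 78.0])
 (np.int64(247), [0.042, 0.001, 0.999], [570.4, 227.2, 100.8])
 (np.int64(74), [-0.999, -0.014, 0.043], [535.8, 226.9, 88.3])
```

{"method": "step_arm", "body": {"increments": [-0.004,0,-0.002,0,-0.007,0,-0.004,0,-0.007,0,-0.005,0,-0.007,0,-0.005,0]}}

```text
t: 11.1
tool_pos: [559.5, 217.1, 106.5]
tcp_rot: [3.141, -0.003, 0.017]
ft_force: [-6.8, -7.6, 32.1]
grip_width: 16.9
gripper_force: 69.7
```

Run:
```python
from h import *
im,W=tilt()
im,W=tilt("scene")
```

```text
[559.5 217.1 106.5]
 [-6.8 -7.6 32.1]
 (np.int64(407), [0.016, -1.0, -0.009], [573.8, 251.2, 76.2])
 (np.int64(249), [-0.008, 0.007, 1.0], [564.9, 227.1, 98.4])
 (np.int64(60), [-1.0, -0.006, 0.0], [532.1, 229.6, 83.6])
[559.4 217.1 106.5]
 [-6.8 -7.1 31.2]
 (np.int64(209), [0.012, 0.008, -1.0], [592.0, 225.4, 99.9])
 (np.int64(118), [0.014, -1.0, -0.011], [590.5, 253.0, 81.2])
 (np.int64(53), [0.022, 0.032, -0.999], [594.2, 226.9, 96.8])
```

The drive is flat on its base. I'll lift it over the left drive and hold above the gap.

{"method": "step_arm", "body": {"increments": [0,0,0.02,0,0,0,0.07,0,0,0,0.13,0,0,0,0.19,0,0.02,-0.06,0.19,0,0.04,-0.12,0.19,0,0.06,-0.18,0.19,0,0.073,-0.244,0.19,0,0.073,-0.244,0.19,0,0.073,-0.244,0.19,0,0.073,-0.244,0.19,0]}}

```text
t: 12.3
tool_pos: [616.3, 24.1, 254.9]
tcp_rot: [-3.141, 0.001, 0.019]
ft_force: [-0.6, 0.8, -5.6]
grip_width: 16.9
gripper_force: 64.5
```

Run:
```python
from h import *
tilt("side",zmin=160);tilt("scene",zmin=160)
s,im,W=shot("w4");p=im["pixels"].astype(int);r,g,b=[p[...,i] for i in range(3)];z=W[...,2]
ok=np.isfinite(z)&(b>r+25)&(b>g+15)
print(*rect(W,ok&(z>85)&(z<115)),"held",*rect(W,ok&(z>200),20),sep="\n")
```

```text
[616.3  24.1 254.9]
 [-0.6  0.8 -5.6]
 (np.int64(412), [0.021, -1.0, 0.001], [629.9, 58.3, 223.3])
 (np.int64(204), [0.015, 0.007, 1.0], [623.5, 35.8, 246.4])
 (np.int64(75), [-1.0, -0.01, 0.021], [587.9, 34.2, 227.7])
[616.3  24.8 255.1]
 [ 0.   1.1 -4.7]
 (np.int64(249), [-0.008, -0.012, -1.0], [647.1, 36.9, 247.5])
 (np.int64(209), [0.022, -1.0, -0.016], [647.8, 60.7, 225.0])
 (np.int64(53), [0.021, 0.024, 0.999], [651.1, 29.5, 244.7])
(3261, [635.1, -76.9], [90.3, 69.3], 0.9, 'z', [96.6, 99.4, 101.0], 'px', 380, 168)
(2772, [632.1, 120.9], [90.4, 69.2], 1.3, 'z', [97.2, 99.6, 101.4], 'px', 181, 165)
held
(9544, [638.0, 25.5], [87.7, 70.2], 1.3, 'z', [232.3, 247.5, 249.0], 'px', 280, 186)
```

{"method": "step_arm", "body": {"increments": [-0.001,-0.003,-0.03,0,-0.002,-0.003,-0.08,0,-0.002,-0.003,-0.13,0,-0.002,-0.003,-0.16,0,-0.002,-0.003,-0.175,0,-0.002,-0.003,-0.175,0,-0.002,-0.003,-0.175,0]}}

```text
t: 13.15
tool_pos: [615.9, 21.2, 116.2]
tcp_rot: [-3.141, -0.001, 0.019]
ft_force: [0.3, 0.2, -4.2]
grip_width: 17.2
gripper_force: 64.4
```

Run:
```python
from h import *
tilt("side",zmin=15)
s,im,W=shot("w5");p=im["pixels"].astype(int);r,g,b=[p[...,i] for i in range(3)];z=W[...,2]
ok=np.isfinite(z)&(b>r+25)&(b>g+15)&(z>90)&(z<115)
for o in rect(W,ok): print(o)
```

```text
[615.9  21.2 116.2]
 [ 0.3  0.2 -4.2]
 (np.int64(224), [0.044, -0.997, -0.056], [625.5, 55.0, 90.9])
 (np.int64(166), [0.013, 0.002, 1.0], [622.5, 30.4, 107.7])
 (np.int64(59), [-0.999, 0.003, 0.041], [587.7, 26.1, 95.0])
(9002, [638.1, 22.0], [87.1, 69.7], 1.0, 'z', [105.9, 109.2, 110.5], 'px', 279, 188)
(8910, [632.6, 120.9], [89.1, 70.6], 1.5, 'z', [93.9, 99.5, 100.8], 'px', 120, 200)
(8834, [635.5, -77.0], [89.2, 69.9], 0.9, 'z', [93.9, 99.3, 100.6], 'px', 439, 201)
```

{"method": "step_arm", "body": {"increments": [0,0,-0.006,0,0,0,-0.01,0,0,0,-0.012,0,0,0,-0.0125,0]}}

```text
t: 13.65
tool_pos: [614.9, 20.3, 106.8]
tcp_rot: [3.141, -0.0, 0.018]
ft_force: [-7.9, -1.8, 18.0]
grip_width: 16.7
gripper_force: 67.6
```

{"method": "step_arm", "body": {"increments": [0,0,0.001,0,0,0,0.001,0,0,0,0.001,0,0,0,0.001,0], "claw": 0}}

```text
t: 14.05
tool_pos: [615.3, 20.6, 106.0]
tcp_rot: [-3.141, -0.0, 0.018]
ft_force: [-0.4, -0.1, 0.2]
grip_width: 42.7
gripper_force: 0.0
```

{"method": "step_arm", "body": {"increments": [0,0,0.02,0,0,0,0.07,0,0.02,0,0.13,0,0.04,0,0.2,0,0.08,0,0.25,0,0.08,0,0.25,0,0.08,0,0.25,0]}}

```text
t: 14.75
tool_pos: [680.4, 20.6, 307.2]
tcp_rot: [-3.141, -0.003, 0.018]
ft_force: [-0.4, -0.2, -0.1]
grip_width: 42.5
gripper_force: 0.0
```

Run:
```python
from h import *
s,im,W=shot("w6");p=im["pixels"].astype(int);r,g,b=[p[...,i] for i in range(3)];z=W[...,2]
print(s["tool_pos"])
ok=np.isfinite(z)&(b>r+25)&(b>g+15)&(z>92)&(z<108)
for o in rect(W,ok): print(o)
for o in rect(W,(r<60)&(b<60)&(z>122)&(z<140)): print("knob",o)
save(im,"w6.png",f=1)
```

```text
[680.36925363  20.60588751 307.22074167]
(2159, [635.6, 21.4], [89.5, 68.8], 1.0, 'z', [96.7, 99.4, 101.4], 'px', 279, 211)
(2143, [633.0, 121.3], [89.4, 70.6], 1.7, 'z', [95.9, 99.5, 101.2], 'px', 199, 212)
(2113, [635.9, -76.9], [89.6, 69.3], 1.0, 'z', [96.2, 99.3, 100.8], 'px', 357, 212)
knob (826, [635.7, -77.3], [59.6, 18.4], 0.6, 'z', [125.1, 129.2, 130.4], 'px', 365, 227)
knob (825, [633.4, 121.3], [58.4, 18.5], 0.9, 'z', [124.7, 129.3, 130.7], 'px', 191, 226)
knob (762, [636.4, 21.4], [57.8, 17.3], 1.3, 'z', [126.8, 129.4, 130.7], 'px', 279, 225)
```

The drive stands in the row at (635.9,21.4), against a midpoint of (634.5,22.1), with matching yaw. Next is the strip.

{"method": "step_arm", "body": {"increments": [-0.253,-0.11,-0.084,-0.878,-0.253,-0.11,-0.084,-0.878,-0.253,-0.11,-0.084,-0.878,-0.253,-0.11,-0.084,-0.878,-0.253,-0.11,-0.084,-0.878,-0.253,-0.11,-0.084,-0.878,-0.253,-0.11,-0.084,-0.878,-0.253,-0.11,-0.084,-0.878]}}

```text
t: 15.6
tool_pos: [477.3, -66.8, 238.4]
tcp_rot: [-3.141, 0.0, -0.669]
ft_force: [1.2, -0.4, 0.2]
grip_width: 42.5
gripper_force: 0.0
```

Run:
```python
from h import *
s,im,W=shot("w7");p=im["pixels"].astype(int);r,g,b=[p[...,i] for i in range(3)];z=W[...,2]
print(s["tool_pos"],s["tcp_rot"],s["q"].round(2))
m=(z>5)&(z<35)&(np.hypot(W[...,0]-478,W[...,1]+68)<80)
m=cv2.morphologyEx(m.astype(np.uint8),cv2.MORPH_CLOSE,np.ones((5,5)))>0
m&=(z>5)&(z<35)
for o in rect(W,m): print(o)
for o in rect(W,m&(z>16)): print("hi",o)
save(im,"w7.png",f=1)
```

```text
[477.2903493  -66.82388614 238.4278236 ] [-3.14145948e+00  3.81959482e-04 -6.69194235e-01] [ 0.07  0.3  -0.06  2.13  0.03  0.71 -2.25]
(2163, [476.5, -67.6], [27.6, 118.7], 51.1, 'z', [12.8, 25.4, 26.9], 'px', 281, 176)
hi (1135, [459.6, -54.0], [25.3, 67.9], 52.0, 'z', [18.5, 25.6, 27.0], 'px', 281, 197)
hi (490, [498.4, -84.6], [26.0, 24.6], 51.7, 'z', [23.5, 25.5, 26.9], 'px', 281, 158)
hi (249, [514.9, -97.7], [25.4, 10.8], 51.5, 'z', [17.7, 25.7, 27.0], 'px', 281, 139)
```

{"method": "step_arm", "body": {"increments": [-0.001,-0.001,-0.06,-0.007,-0.001,-0.001,-0.12,-0.007,-0.001,-0.001,-0.18,-0.007,-0.001,-0.001,-0.23,-0.007,-0.001,-0.001,-0.26,-0.007,-0.001,-0.001,-0.28,-0.007,-0.001,-0.001,-0.291,-0.007,-0.001,-0.001,-0.291,-0.007]}}

```text
t: 16.45
tool_pos: [476.0, -67.8, 4.8]
tcp_rot: [3.141, 0.002, -0.676]
ft_force: [-0.3, -0.3, 0.7]
grip_width: 42.8
gripper_force: 0.0
```

{"method": "step_arm", "body": {"increments": [0,0,0,0,0,0,0,0,0,0,0,0,0,0,0,0,0,0,0,0], "claw": -1}}

```text
t: 16.95
tool_pos: [476.4, -68.3, 6.7]
tcp_rot: [-3.141, -0.001, -0.677]
ft_force: [0.5, 0.6, 7.8]
grip_width: 25.6
gripper_force: 60.0
```

{"method": "step_arm", "body": {"increments": [0,0,0.03,0,0,0,0.07,0.1,0.02,0.04,0.09,0.3,0.051,0.1095,0.09,0.5,0.051,0.1095,0.09,0.7,0.051,0.1095,0.09,0.96,0.051,0.1095,0.09,0.96,0.051,0.1095,0.09,0.96,0.051,0.1095,0.09,0.96]}}

```text
t: 17.85
tool_pos: [516.6, 19.1, 78.1]
tcp_rot: [-3.142, 0.0, 0.074]
ft_force: [-0.0, -0.1, -0.6]
grip_width: 26.1
gripper_force: 59.7
```

{"method": "step_arm", "body": {"increments": [0,0,0,0.96,0,0,0,0.96,0,0,0,0.96,0,0,0,0.96,0,0,0,0.96,0,0,0,0.96,0,0,0,0.96]}}

```text
t: 18.55
tool_pos: [516.6, 19.1, 77.9]
tcp_rot: [-3.141, 0.0, 0.826]
ft_force: [-0.2, -0.7, -2.2]
grip_width: 25.9
gripper_force: 59.7
```

{"method": "step_arm", "body": {"increments": [0,0,0,0.96,0,0,0,0.96,0,0,0,0.96,0,0,0,0.96,0,0,0,0.96,0,0,0,0.96,0,0,0,0.96]}}

```text
t: 19.25
tool_pos: [516.6, 19.3, 77.9]
tcp_rot: [-3.141, -0.0, 1.579]
ft_force: [0.4, 0.7, -1.6]
grip_width: 26.0
gripper_force: 59.7
```

{"method": "step_arm", "body": {"increments": [0,0,-0.04,0.012,0,0,-0.07,0.012,0,0,-0.083,0.012,0,0,-0.087,0.012,0,0,-0.089,0.012,0,0,-0.089,0.012]}}

```text
t: 19.85
tool_pos: [517.1, 19.5, 7.4]
tcp_rot: [3.141, 0.0, 1.594]
ft_force: [0.3, 0.6, -1.3]
grip_width: 26.1
gripper_force: 59.7
```

{"method": "step_arm", "body": {"increments": [0,0,-0.0012,0,0,0,-0.0025,0,0,0,-0.0025,0]}}

```text
t: 20.15
tool_pos: [517.3, 19.4, 6.7]
tcp_rot: [3.139, 0.001, 1.594]
ft_force: [-3.6, -0.0, 18.2]
grip_width: 25.8
gripper_force: 61.9
```

{"method": "step_arm", "body": {"increments": [0,0,0.0015,0,0,0,0.0015,0,0,0,0.0015,0,0,0,0.0015,0], "claw": 0}}

```text
t: 20.55
tool_pos: [516.8, 19.3, 6.0]
tcp_rot: [3.142, -0.0, 1.594]
ft_force: [-0.2, 0.1, 0.2]
grip_width: 42.9
gripper_force: 0.0
```

{"method": "step_arm", "body": {"increments": [0,0,0.02,0,0,0,0.06,0,0.05,-0.05,0.12,0,0.08,-0.05,0.18,0,0.12,-0.1,0.25,0,0.12,-0.15,0.3,-0.2,0.12,-0.15,0.3,-0.4,0.12,-0.15,0.3,-0.6,0.12,-0.15,0.3,-0.8,0.12,-0.15,0.3,-1,0.12,-0.15,0.3,-1]}}

```text
t: 21.65
tool_pos: [612.5, -100.7, 246.0]
tcp_rot: [3.142, 0.0, 0.806]
ft_force: [-0.6, 0.8, -0.2]
grip_width: 43.0
gripper_force: 0.0
```

{"method": "step_arm", "body": {"increments": [0,0,0.05,-0.2,0,0,0.1,-0.4,0,0,0.1,-0.6,0,0,0.1,-0.8,0,0,0.1,-1,0,0,0.1,-1,0,0,0.1,-1]}}

```text
t: 22.35
tool_pos: [612.5, -100.3, 325.7]
tcp_rot: [3.141, 0.001, 0.027]
ft_force: [-0.2, -0.1, 0.2]
grip_width: 43.2
gripper_force: 0.0
```

Run:
```python
from h import *
s,im,W=shot("w8");p=im["pixels"].astype(int);r,g,b=[p[...,i] for i in range(3)];z=W[...,2]
print(s["tool_pos"],s["tcp_rot"][2])
f=np.isfinite(z)&(np.mgrid[0:420,0:560][0]<250)
for o in rect(W,f&(b>r+25)&(b>g+15)&(z>92)&(z<108)): print("blue",o)
m=(z>5)&(z<35)&(np.hypot(W[...,0]-517,W[...,1]-19)<80)
m=(cv2.morphologyEx(m.astype(np.uint8),cv2.MORPH_CLOSE,np.ones((5,5)))>0)&(z>5)&(z<35)
for o in rect(W,m): print("strip",o)
red=f&(r>g+40)&(r>b+40)&(W[...,1]<-250)&(W[...,1]>-390)&(W[...,0]>440)
for o in rect(W,red&(z>3)): print("bin",o)
for o in rect(W,f&(z>70)&(z<88)&(r>b+20)): print("shelf",o)
F=W[red&(z>36)&(z<45)&(W[...,0]<500)];print("front rim",F.min(0).round(1),F.max(0).round(1),len(F),np.polyfit(F[:,1],F[:,0],1).round(4) if len(F)>10 else 0)
save(im,"w8.png",f=1.3)
```

```text
[ 612.54031745 -100.34318895  325.71540284] 0.02675125091710373
blue (2350, [635.0, 20.4], [90.1, 69.8], 0.9, 'z', [96.7, 99.5, 101.2], 'px', 183, 153)
blue (2309, [635.3, -77.0], [89.6, 69.9], 0.2, 'z', [97.6, 99.4, 101.2], 'px', 262, 154)
blue (2292, [632.1, 120.6], [88.8, 70.3], 1.5, 'z', [95.8, 99.5, 101.1], 'px', 104, 153)
strip (1479, [519.5, 17.4], [28.1, 119.2], 1.7, 'z', [9.6, 24.9, 26.9], 'px', 204, 222)
bin (2864, [534.7, -321.2], [104.7, 109.6], 1.0, 'z', [3.2, 17.9, 51.2], 'px', 424, 224)
shelf (10860, [667.0, -319.8], [160.2, 151.8], 0.9, 'z', [75.9, 77.4, 78.8], 'px', 447, 146)
front rim [ 492.2 -372.5   36.1] [ 499.9 -267.4   44.4] 23 [-1.220000e-02  4.929569e+02]
```

View pics/w8.png

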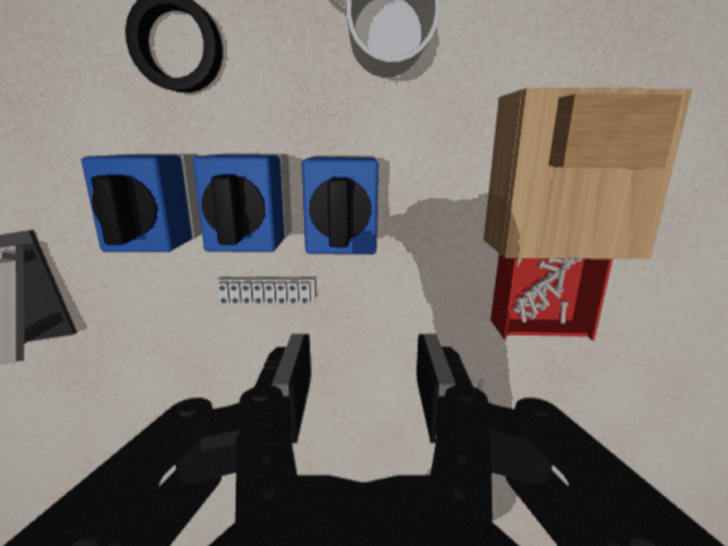

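The drive and strip now sit at (241,203) and (268,290) in the view, with the bin still pulled out at (553,300). The strip gap reads 56 to 57 mm from this oblique view, so I'll check it from straight above.

{"method": "step_arm", "body": {"increments": [-0.03,0.15,-0.05,0,-0.03,0.15,-0.05,0,-0.03,0.15,-0.05,0,-0.03,0.15,-0.05,0,-0.03,0.15,-0.05,0]}}

```text
t: 22.9
tool_pos: [588.7, 19.7, 285.8]
tcp_rot: [3.141, 0.001, 0.028]
ft_force: [0.9, -0.4, 0.3]
grip_width: 42.7
gripper_force: 0.0
```

```bash
cat > chk.py <<'E'
from h import *
s,im,W=shot("w9");p=im["pixels"].astype(int);r,g,b=[p[...,i] for i in range(3)];z=W[...,2]
print(s["tool_pos"],s["tcp_rot"][2])
f=np.isfinite(z)
for o in rect(W,f&(b>r+25)&(b>g+15)&(z>92)&(z<108)): print("blue",o)
m=(z>5)&(z<35)&(np.hypot(W[...,0]-517,W[...,1]-19)<80)
m=(cv2.morphologyEx(m.astype(np.uint8),cv2.MORPH_CLOSE,np.ones((5,5)))>0)&(z>5)&(z<35)
for o in rect(W,m): print("strip",o)
for c in("side","scene"):
    W=cloud(get_image(c));z=W[...,2];m=(z>6)&(z<35)&(np.hypot(W[...,0]-517,W[...,1]-19)<75)&(W[...,0]<565)
    for o in rect(W,m,100): print(c,"strip",o)
    P=W[(z>20)&(z<90)&(abs(W[...,1]-20)<30)&(W[...,0]>570)&(W[...,0]<610)];print(c,"drive front",np.median(P[:,0]) if len(P) else 0,len(P))
    P=W[(z>92)&(z<104)&(abs(W[...,1]-20)<50)&(abs(W[...,0]-635)<60)]
    if len(P): print(c,"drive top",cv2.minAreaRect(P[:,:2].astype(np.float32)))
E
python3 chk.py
```

```text
[588.65930447  19.72794484 285.80851067] 0.027610164827067685
blue (2983, [632.1, 121.1], [87.2, 70.5], 1.6, 'z', [97.3, 99.6, 101.2], 'px', 189, 139)
blue (2983, [634.7, 21.1], [87.9, 69.3], 1.0, 'z', [97.9, 99.5, 101.2], 'px', 280, 139)
blue (2950, [634.8, -77.1], [89.2, 69.5], 0.9, 'z', [97.1, 99.4, 101.0], 'px', 369, 141)
strip (1747, [519.8, 17.7], [27.5, 119.8], 1.6, 'z', [11.0, 25.1, 26.9], 'px', 280, 219)
side strip (343, [514.1, 18.5], [28.9, 120.1], 1.2, 'z', [9.1, 23.3, 26.6], 'px', 297, 206)
side drive front 585.922629481862 159
side drive top ((629.4435424804688, 20.050901412963867), (89.28616333007812, 73.27769470214844), 0.11948414891958237)
scene strip (422, [509.6, 21.2], [43.0, 116.1], 3.3, 'z', [9.6, 24.1, 29.9], 'px', 259, 204)
scene drive front 0 0
scene drive top ((633.5410766601562, 22.785621643066406), (90.40025329589844, 71.53719329833984), 2.9867546558380127)
```

Two views agree the gap is about 56.5 mm, which is 3.5 mm short. I'll re-grip the strip and nudge it back.

{"method": "step_arm", "body": {"increments": [-0.03,0,0,0.2,-0.06,0,0,0.4,-0.09,0,0,0.6,-0.09,0,0,0.8,-0.09,0,0,0.997,-0.09,0,0,0.997,-0.09,0,0,0.997]}}

```text
t: 23.75
tool_pos: [517.0, 18.4, 286.1]
tcp_rot: [3.142, -0.0, 0.803]
ft_force: [-0.1, 0.1, -0.0]
grip_width: 42.6
gripper_force: 0.0
```

{"method": "step_arm", "body": {"increments": [0,0,-0.03,0.2,0,0,-0.09,0.4,0,0,-0.15,0.6,0,0,-0.2,0.8,0,0,-0.25,0.997,0,0,-0.25,0.997,0,0,-0.25,0.997]}}

```text
t: 24.45
tool_pos: [516.7, 19.5, 86.1]
tcp_rot: [-3.14, 0.0, 1.586]
ft_force: [0.4, -0.4, 0.5]
grip_width: 42.6
gripper_force: 0.0
```

{"method": "step_arm", "body": {"increments": [0,0,-0.04,0,0,0,-0.08,0,0,0,-0.095,0,0,0,-0.1,0,0,0,-0.1,0]}}

```text
t: 24.95
tool_pos: [518.0, 19.5, 7.6]
tcp_rot: [3.139, 0.0, 1.587]
ft_force: [-0.1, -0.4, -0.2]
grip_width: 42.8
gripper_force: 0.0
```

{"method": "step_arm", "body": {"increments": [0,0,0,0,0,0,0,0,0,0,0,0,0,0,0,0,0,0,0,0], "claw": -1}}

```text
t: 25.45
tool_pos: [517.9, 19.4, 8.0]
tcp_rot: [3.138, 0.0, 1.589]
ft_force: [-0.9, 0.0, 9.5]
grip_width: 25.8
gripper_force: 58.6
```

{"method": "step_arm", "body": {"increments": [0,0,0.005,0,-0.002,0.001,0.005,0,-0.0044,0.0017,0.005,0,-0.0044,0.0017,0.003,0,-0.0044,0.0017,0.001,0,-0.0044,0.0017,0,0]}}

```text
t: 26.05
tool_pos: [513.0, 20.7, 7.7]
tcp_rot: [3.14, 0.002, 1.591]
ft_force: [-8.5, -3.1, 47.1]
grip_width: 25.8
gripper_force: 64.8
```

{"method": "step_arm", "body": {"increments": [0,0,0.003,0,0,0,0.003,0,0,0,0.003,0]}}

```text
t: 26.35
tool_pos: [513.2, 20.7, 8.1]
tcp_rot: [-3.141, -0.0, 1.59]
ft_force: [-0.2, -0.3, -1.9]
grip_width: 25.8
gripper_force: 59.4
```

{"method": "step_arm", "body": {"increments": [0,0,0,0,0,0,0,0,0,0,0,0,0,0,0,0], "claw": 0}}

```text
t: 26.75
tool_pos: [513.2, 20.7, 8.3]
tcp_rot: [-3.141, 0.0, 1.59]
ft_force: [0.4, -0.0, 0.6]
grip_width: 43.0
gripper_force: 0.0
```

{"method": "step_arm", "body": {"increments": [0,0,0.02,0,0,0,0.06,0,0,0,0.12,0,0,0,0.18,-0.2,0.05,0,0.24,-0.4,0.1,0,0.3,-0.6,0.1,0,0.35,-0.8,0.1,0,0.35,-1,0.1,0,0.35,-1]}}

```text
t: 27.65
tool_pos: [594.8, 21.1, 291.3]
tcp_rot: [3.138, -0.004, 0.799]
ft_force: [-0.4, -0.5, 0.8]
grip_width: 42.6
gripper_force: 0.0
```

{"method": "step_arm", "body": {"increments": [0,0,0,-0.2,0,0,0,-0.4,0,0,0,-0.6,0,0,0,-0.8,0,0,0,-1,0,0,0,-1,0,0,0,-1]}}

```text
t: 28.35
tool_pos: [593.0, 20.9, 288.4]
tcp_rot: [3.141, 0.0, 0.019]
ft_force: [-0.0, 0.0, -0.9]
grip_width: 42.6
gripper_force: 0.0
```

```bash
python3 chk.py
```

```text
[592.95731781  20.90284339 288.38905025] 0.019256250446732404
blue (2918, [632.3, 121.5], [87.7, 70.9], 1.1, 'z', [97.5, 99.6, 101.2], 'px', 191, 143)
blue (2911, [635.3, 21.2], [87.4, 69.4], 1.1, 'z', [97.9, 99.5, 101.2], 'px', 280, 142)
blue (2899, [634.8, -77.0], [88.2, 69.6], 1.1, 'z', [97.3, 99.4, 101.1], 'px', 368, 144)
strip (1748, [515.8, 19.6], [28.3, 119.8], 1.0, 'z', [9.5, 25.0, 26.8], 'px', 280, 224)
side strip (341, [509.4, 21.8], [27.3, 119.3], 1.4, 'z', [10.0, 23.4, 26.4], 'px', 298, 207)
side drive front 585.8708420962265 153
side drive top ((630.4682006835938, 22.62578010559082), (89.30355834960938, 73.31197357177734), 2.1785171031951904)
scene strip (455, [512.3, 23.0], [32.9, 116.4], 0.7, 'z', [9.8, 23.9, 28.9], 'px', 260, 203)
scene drive front 0 0
scene drive top ((632.2039184570312, 22.188844680786133), (91.93376922607422, 71.17037963867188), 1.3861972093582153)
```

The gap is now 60 mm, centred and parallel. On to the bin: I'll push it from outside the front wall with the two spread fingers.

{"method": "step_arm", "body": {"increments": [-0.179,-0.4275,-0.1,0,-0.179,-0.4275,-0.16,0,-0.179,-0.4275,-0.16,0,-0.179,-0.4275,-0.16,0,-0.179,-0.4275,-0.16,0,-0.179,-0.4275,-0.16,0,-0.179,-0.4275,-0.16,0,-0.179,-0.4275,-0.16,0,-0.179,-0.4275,-0.16,0,-0.179,-0.4275,-0.16,0], "claw": 0.2}}

```text
t: 29.5
tool_pos: [449.4, -322.0, 159.9]
tcp_rot: [-3.141, 0.001, 0.017]
ft_force: [-0.1, 0.7, 0.4]
grip_width: 50.9
gripper_force: 0.0
```

```bash
cat > bn.py <<'E'
from h import *
def B(W,p,tag):
    p=p.astype(int);r,g,b=[p[...,i] for i in range(3)];z=W[...,2]
    red=(r>g+40)&(r>b+40)&(W[...,1]<-250)&(W[...,1]>-390)&(W[...,0]>440)&(z>3)
    o=rect(W,red,40)[:2]
    Q=W[red&(z>10)&(z<50)];fr=[]
    for y in range(-368,-272,8):
        q=Q[abs(Q[:,1]-y)<4]
        if len(q)>3: fr.append((y,np.percentile(q[:,0],3)))
    fr=np.array(fr);print(tag,o,"front fit",np.polyfit(fr[:,0]+320,fr[:,1],1).round(3) if len(fr)>3 else fr)
    S=(z>72)&(z<84)&(r>b+20)&(W[...,1]<-230)&(W[...,1]>-410);Q=W[S];fs=[]
    for y in range(-385,-255,8):
        q=Q[abs(Q[:,1]-y)<4]
        if len(q)>5: fs.append((y,np.percentile(q[:,0],1)))
    fs=np.array(fs);print(" shelf front",np.polyfit(fs[:,0]+320,fs[:,1],1).round(3) if len(fs)>3 else fs)
s,im,W=shot("wb");print(s["tool_pos"].round(1),s["tcp_rot"][2]);B(W,im["pixels"],"wrist")
im=get_image("side");B(cloud(im),im["pixels"],"side")
E
python3 bn.py
```

```text
[ 449.4 -322.   159.9] 0.017437996842260883
wrist [(13245, [540.3, -321.8], [122.7, 126.1], 1.0, 'z', [3.2, 4.5, 51.7], 'px', 283, 100), (200, [595.5, -294.9], [11.5, 26.7], 0.6, 'z', [3.1, 3.9, 5.4], 'px', 252, 28)] front fit [-2.1000e-02  4.8026e+02]
 shelf front [-1.80000e-02  5.86651e+02]
side [(839, [538.0, -323.9], [127.6, 131.5], 0.4, 'z', [5.9, 28.1, 49.3], 'px', 329, 140), (566, [661.8, -319.7], [139.3, 153.5], 90.0, 'z', [73.5, 75.9, 78.6], 'px', 300, 122)] front fit [-1.70000e-01  4.73618e+02]
 shelf front [-2.80000e-02  5.83873e+02]
```

{"method": "step_arm", "body": {"increments": [0,0,-0.05,0,0,0,-0.11,0,0,0,-0.15,0,0,0,-0.172,0,0,0,-0.1775,0,0,0,-0.1775,0]}}

```text
t: 30.2
tool_pos: [450.9, -320.1, 18.5]
tcp_rot: [-3.141, -0.0, 0.022]
ft_force: [0.1, -0.5, 0.6]
grip_width: 51.4
gripper_force: 0.0
```

{"method": "step_arm", "body": {"increments": [0.012,0,0,0,0.02,0,0,0,0.026,0,0,0,0.036,0,0,0,0.048,0,0,0,0.06,0,0,0,0.072,0.0002,0,0,0.084,0.0006,0,0,0.096,0.001,0,0,0.106,0.001,0,0,0.114,0.001,0,0,0.12,0.001,0,0]}}

```text
t: 31.4
tool_pos: [544.8, -320.9, 19.2]
tcp_rot: [3.141, 0.003, 0.018]
ft_force: [-7.6, 0.1, 5.5]
grip_width: 51.1
gripper_force: 3.8
```

```bash
python3 bn.py
```

```text
[ 544.8 -320.9   19.2] 0.018474363350620804
wrist [(6952, [560.4, -321.3], [29.1, 108.0], 0.7, 'z', [27.0, 40.5, 51.6], 'px', 282, 261)] front fit [-2.20000e-02  5.57651e+02]
 shelf front [-1.80000e-02  5.88247e+02]
side [(553, [662.0, -319.8], [151.1, 138.8], 0.6, 'z', [73.4, 75.8, 78.4], 'px', 300, 122), (138, [572.8, -308.5], [33.9, 101.6], 8.2, 'z', [5.0, 26.9, 49.0], 'px', 314, 144)] front fit [[-368.          589.1779466 ]
 [-280.          552.63039712]]
 shelf front [-1.0000e-03  5.8028e+02]
```

{"method": "step_arm", "body": {"increments": [0.008,0,0,0,0.016,0,0,0,0.024,0.0005,0,0,0.03,0.0005,0,0,0.0325,0.0005,0,0,0.0325,0.0005,0,0]}}

```text
t: 32.1
tool_pos: [571.4, -320.3, 18.9]
tcp_rot: [3.141, 0.001, 0.019]
ft_force: [-4.8, 0.3, 2.9]
grip_width: 51.6
gripper_force: 2.3
```

{"method": "step_arm", "body": {"increments": [-0.02,0,0,0,-0.06,0,0,0,-0.1,0,0.03,0,-0.1,0,0.1,0,-0.1,0,0.17,0,-0.05,0,0.25,0,0,0,0.25,0,0,0,0.25,0]}}

```text
t: 32.9
tool_pos: [578.1, -319.8, 223.7]
tcp_rot: [3.139, -0.01, 0.021]
ft_force: [-0.1, 0.8, -0.3]
grip_width: 51.5
gripper_force: 0.0
```

```bash
python3 bn.py
python3 - <<'E'
from h import *
d=np.load("wb.npz");save({"pixels":d["p"]},"wb.png",crop=(140,0,420,280),f=2)
E
```

```text
[ 578.1 -319.8  223.7] 0.02072378098537797
wrist [] front fit []
 shelf front [-1.70000e-02  5.88529e+02]
side [(497, [661.6, -320.2], [150.9, 138.7], 0.6, 'z', [73.4, 75.8, 78.3], 'px', 299, 123), (106, [588.0, -321.7], [27.2, 133.1], 8.6, 'z', [6.2, 35.8, 63.6], 'px', 315, 135)] front fit [-4.90000e-02  5.79266e+02]
 shelf front [-8.00000e-03  5.83787e+02]
```

View pics/wb.png

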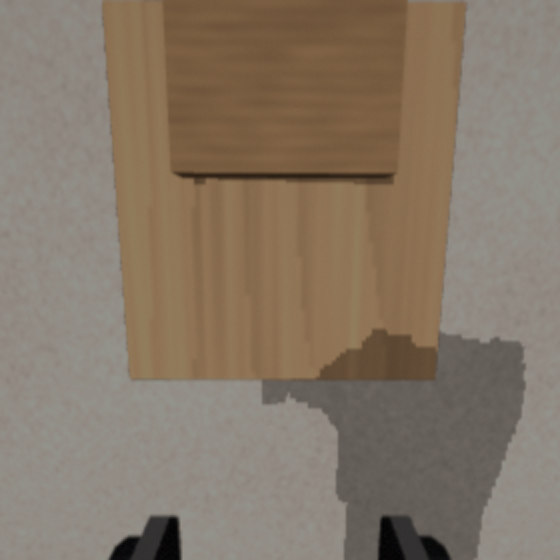

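The shelf top hides the front from this spot, so I'll look from further back.

{"method": "step_arm", "body": {"increments": [-0.16,0,-0.08,0,-0.16,0,-0.08,0,-0.16,0,-0.08,0,-0.16,0,-0.08,0,-0.16,0,-0.08,0]}}

```text
t: 33.5
tool_pos: [442.5, -320.2, 154.0]
tcp_rot: [-3.141, 0.001, 0.018]
ft_force: [0.3, -0.7, -0.2]
grip_width: 51.1
gripper_force: 0.0
```

```bash
python3 bn.py
python3 - <<'E'
from h import *
d=np.load("wb.npz");W=d["W"];p=d["p"].astype(int);red=(p[...,0]>p[...,1]+40)&(p[...,0]>p[...,2]+40)&(W[...,0]>540)
for a,b in((3,15),(15,30),(30,40),(40,46)):
    q=W[red&(W[...,2]>a)&(W[...,2]<b)];print(a,b,len(q),np.percentile(q,[2,50,98],axis=0).round(1).tolist() if len(q) else 0)
save({"pixels":d["p"]},"wb2.png",crop=(140,0,420,280),f=2)
E
```

```text
[ 442.5 -320.2  154. ] 0.017955706162259055
wrist [(1937, [593.3, -316.2], [20.5, 116.7], 1.0, 'z', [3.3, 41.0, 51.1], 'px', 284, 18)] front fit [-1.80000e-02  5.83545e+02]
 shelf front [-1.60000e-02  5.86517e+02]
side [(551, [661.5, -320.1], [149.2, 139.4], 0.2, 'z', [73.6, 75.9, 78.4], 'px', 300, 122), (104, [583.3, -322.1], [25.4, 132.0], 12.5, 'z', [8.5, 35.4, 59.5], 'px', 315, 135)] front fit [-3.80000e-02  5.79677e+02]
 shelf front [-8.00000e-03  5.84157e+02]
3 15 569 [[597.6, -369.1, 3.0], [600.7, -326.6, 3.9], [603.9, -270.8, 5.6]]
15 30 2 [[592.6, -270.6, 18.1], [593.2, -270.6, 20.6], [593.8, -270.5, 23.0]]
30 40 151 [[582.8, -369.7, 37.0], [583.8, -321.4, 38.7], [588.8, -272.3, 40.0]]
40 46 1070 [[583.0, -369.3, 40.2], [585.8, -320.6, 41.6], [588.7, -272.2, 43.2]]
```

View pics/wb2.png

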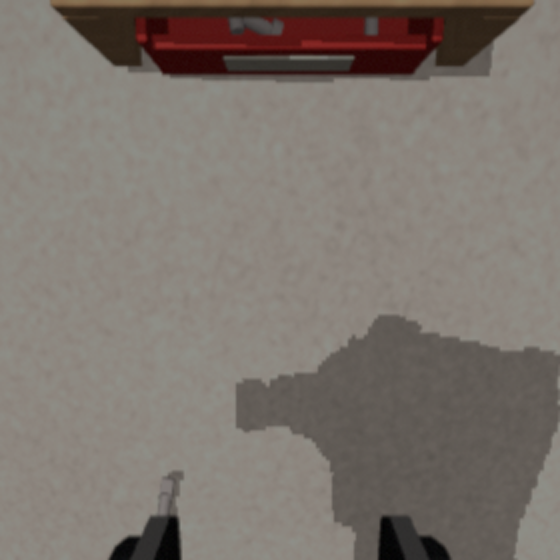

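The bin front stands about 3.5 mm proud of the shelf edge: bin foot at row 74 against the side walls' feet at row 66. I'll give it one last nudge.

{"method": "step_arm", "body": {"increments": [0.009,0,-0.05,0,0.009,0,-0.11,0,0.009,0,-0.15,0,0.03,0,-0.165,0,0.08,0,-0.169,0,0.12,0,-0.169,0,0.15,0,-0.169,0,0.155,0,-0.169,0,0.155,0,-0.169,0]}}

```text
t: 34.5
tool_pos: [569.7, -319.7, 19.8]
tcp_rot: [3.141, -0.002, 0.02]
ft_force: [0.2, -1.1, -0.1]
grip_width: 50.9
gripper_force: 0.0
```

{"method": "step_arm", "body": {"increments": [0.003,0,0,0,0.005,0,0,0,0.0065,0,0,0,0.0065,0,0,0,0.0065,0,0,0]}}

```text
t: 35.0
tool_pos: [572.1, -320.3, 19.2]
tcp_rot: [-3.142, 0.001, 0.018]
ft_force: [-4.0, -0.0, 1.6]
grip_width: 51.0
gripper_force: 0.0
```

Another 3 mm is needed.

{"method": "step_arm", "body": {"increments": [0.0015,0,0,0,0.003,0,0,0,0.004,0,0,0,0.004,0,0,0]}}

```text
t: 35.4
tool_pos: [571.9, -320.5, 18.5]
tcp_rot: [-3.141, 0.008, 0.018]
ft_force: [-13.6, 0.9, 4.8]
grip_width: 51.4
gripper_force: 0.0
```

{"method": "step_arm", "body": {"increments": [0.001,0,0,0,0.002,0,0,0,0.002,0,0,0,0.002,0,0,0]}}

```text
t: 35.8
tool_pos: [571.8, -320.6, 18.1]
tcp_rot: [-3.141, 0.011, 0.018]
ft_force: [-17.0, 0.3, 5.1]
grip_width: 51.4
gripper_force: 0.0
```

The push is blocked at x = 572, and the force is rising while the bin doesn't move. Probably the finger knuckles are touching the shelf edge. I'll back off, shut the fingers and measure the finger profile in the wrist camera.

{"method": "step_arm", "body": {"increments": [-0.03,0,0,0,-0.08,0,0,0,-0.12,0,0,0,-0.15,0,0,0,-0.15,0,0.05,0,-0.15,0,0.1,0]}}

```text
t: 36.4
tool_pos: [457.3, -319.7, 99.4]
tcp_rot: [-3.14, 0.002, 0.02]
ft_force: [1.0, -0.3, 1.1]
grip_width: 51.1
gripper_force: 0.0
```

```bash
cat > prof.py <<'E'
from h import *
def prof():
    s,im,W=shot("wp");R=Ro.from_euler('xyz',s["tcp_rot"]).as_matrix();L=(W-s["tool_pos"])@R
    print(s["tool_pos"].round(1))
    for z0 in range(-90,8,6):
        m=(abs(L[...,2]-z0)<3)&(abs(L[...,1])<75)&(abs(L[...,0])<60);q=L[m]
        if len(q)>5: print(z0,len(q),"max x",np.percentile(q[:,0],[50,90,98]).round(1),"|y|",np.percentile(abs(q[:,1]),[2,98]).round(1))
prof()
E
python3 prof.py; python3 bn.py
```

```text
[ 457.3 -319.7   99.4]
-90 4808 max x [13.5 19.1 20.4] |y| [ 1.  64.3]
-84 7484 max x [12.8 18.3 18.9] |y| [ 0.9 63.4]
-78 6872 max x [12.5 18.2 18.8] |y| [ 1.2 61.8]
-72 4636 max x [12.9 18.3 18.8] |y| [ 4.2 60.7]
-66 2945 max x [12.5 17.5 18.3] |y| [21.  59.6]
-60 5180 max x [ 3.3 13.4 13.8] |y| [26. 58.]
-54 3175 max x [12.4 13.9 14.9] |y| [25.8 56.8]
-48 1271 max x [13.  14.5 15.1] |y| [27.  54.2]
-42 877 max x [ 8.2 13.1 13.5] |y| [25.3 38.4]
-36 654 max x [ 8.8 12.4 12.7] |y| [25.2 38.3]
-30 696 max x [ 8.4 12.4 12.7] |y| [25.3 38.7]
-24 620 max x [ 8.3 12.4 12.7] |y| [25.3 38.9]
-18 526 max x [ 8.3 12.3 12.6] |y| [25.2 38.7]
-12 466 max x [ 8.3 12.4 12.7] |y| [25.3 38.2]
-6 196 max x [ 4.6 12.2 12.5] |y| [25.2 32. ]
[ 460.2 -321.1  105.7] 0.019442714091915336
wrist [(1917, [594.5, -320.2], [15.7, 101.1], 1.1, 'z', [3.8, 41.4, 42.8], 'px', 281, 26), (52, [589.6, -372.3], [3.5, 3.6], 76.9, 'z', [50.2, 51.4, 52.5], 'px', 374, 23)] front fit [-2.20000e-02  5.86937e+02]
 shelf front [-1.70000e-02  5.86544e+02]
side [(559, [662.4, -319.8], [152.2, 139.4], 0.4, 'z', [73.7, 76.1, 78.6], 'px', 300, 122), (83, [593.8, -315.7], [24.4, 125.9], 1.9, 'z', [8.6, 37.3, 65.1], 'px', 314, 134)] front fit [-2.9000e-02  5.8253e+02]
 shelf front [-1.60000e-02  5.83914e+02]
```

{"method": "step_arm", "body": {"increments": [0,0,0,0,0,0,0,0,0,0,0,0,0,0,0,0,0,0,0,0], "claw": -1}}

```text
t: 37.05
tool_pos: [457.9, -319.8, 98.6]
tcp_rot: [-3.141, 0.001, 0.02]
ft_force: [-0.8, -0.4, 0.4]
grip_width: 0.1
gripper_force: 0.0
```

```bash
python3 prof.py
```

```text
[ 457.9 -319.8   98.6]
-90 5224 max x [13.7 19.3 20.3] |y| [ 1.1 60.3]
-84 8020 max x [13.  18.2 18.8] |y| [ 1.  59.3]
-78 6774 max x [12.8 18.2 18.8] |y| [ 1.2 54.9]
-72 5982 max x [12.5 18.1 18.7] |y| [ 4.3 50. ]
-66 3460 max x [13.  18.1 18.5] |y| [ 3.8 45.8]
-60 3197 max x [12.1 13.5 13.9] |y| [ 3.7 40.9]
-54 4208 max x [ 9.5 13.5 14.3] |y| [ 3.  36.5]
-48 2005 max x [12.9 14.2 15. ] |y| [ 1.9 32.3]
-42 617 max x [13.  14.5 14.9] |y| [ 1.6 25.6]
-36 641 max x [ 9.1 12.5 12.9] |y| [0.  7.2]
-30 426 max x [11.7 12.5 12.8] |y| [ 0.4 13.4]
-24 416 max x [11.5 12.5 12.8] |y| [ 0.4 13.2]
-18 390 max x [ 8.7 12.4 12.7] |y| [ 0.5 13.3]
-12 336 max x [10.3 12.5 12.7] |y| [ 0.5 13.2]
-6 177 max x [12.  12.5 12.7] |y| [ 0.  11.9]
```

Run:
```python
from h import *
for n in("wp","wb"):
    d=np.load(n+".npz");W=d["W"];x,y,z=[W[...,i] for i in range(3)];n0=(x>565)&(x<592)
    xc=x+0.018*(y+320)
    for nm,m in(("wallL",(abs(y+251)<5)&(z>15)&(z<60)),("wallR",(abs(y+389)<5)&(z>15)&(z<60)),("bin",(abs(y+320)<48)&(z>8)&(z<36)),("binrim",(abs(y+320)<48)&(z>39)&(z<45)),("top",(abs(y+320)<70)&(z>76)&(z<80))):
        q=xc[n0&m];print(n,nm,len(q),np.percentile(q,[2,10,50,90]).round(1) if len(q) else 0)
d=np.load("wp.npz");save({"pixels":d["p"]},"wp.png",crop=(140,0,420,140),f=2.8)
im=get_image("side");save(im,"sd9.png",crop=(260,100,380,180),f=6)
```

```text
wp wallL 353 [586.6 586.7 586.9 587.1]
wp wallR 457 [586.5 586.6 586.9 589. ]
wp bin 1631 [586.  586.2 586.8 587.2]
wp binrim 1742 [586.7 587.1 588.9 591. ]
wp top 971 [586.5 586.7 587.1 587.6]
wb wallL 292 [586.7 586.8 587.  587.2]
wb wallR 414 [586.5 586.7 586.9 589.2]
wb bin 1381 [586.1 586.2 586.8 587.2]
wb binrim 1594 [586.8 587.1 589.  591.2]
wb top 3692 [586.6 587.  589.1 591.4]
```

View pics/wp.png

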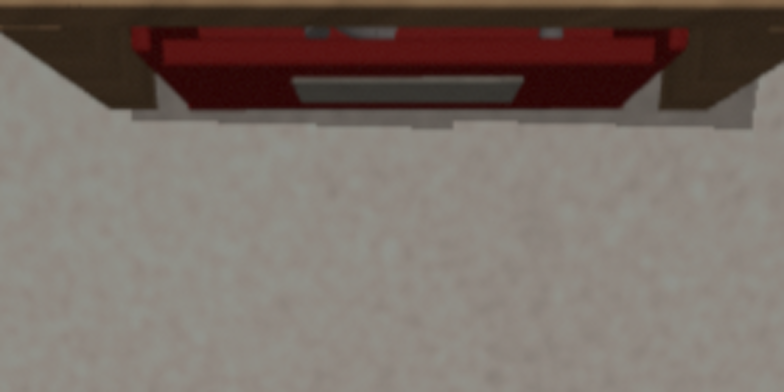

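The bin face (586.8) and the shelf walls (586.9) are flush, with both feet at row 108 in the picture. The gripper is clear of everything, so I'm handing in.

```bash
python3 -c "
from h import *
print(bot.hand_in())"
```

```text
the job is handed in; nothing more can be done
None
```

Job handed in after about 37 s: the drive stands upright within about 1.5 mm of midway and in line, the strip lies centred and parallel with a gap of about 60 mm, and the bin is flush with the shelf front; the strip needed one re-grip, the knuckles probably touched the shelf's fixed front edge at 17 N, and I saw no sign that the standing drives moved but did not re-measure the mug, tape and screwdriver at the end.

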